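Swing the anvil arm round to its index post

TASK

Swing the heavy, free-running anvil arm round until its nose points at the steel index post (to within 20 mm), bring it to rest there and leave it standing untouched and quite still for a good five seconds, with the hand lifted clear above the arm's top. Push it only on the green sides of the casting, gently and without knocks; do not touch the polished steel top or nose, do not let it run to the end of its swing, and leave the other things on the bench where they are.

Things in the scene. Friction and masses are not known exactly. Their poses are not given: they have to be found in the camera images.
- pillar: Fixed steel foot of the swing arm: disc of 170 mm diameter. Origin on the bench, on the vertical pivot axis. Its -x axis points along the middle of the swing, roughly towards the robot. The arm can swing 0.85 rad either way from there to hard stops; keep it within 0.7 rad.
- swing_arm: Green iron arm on a free bearing, swings level. Block 150 mm wide, too wide to grip; flat green sides (own y = +-75 mm) up to 280 mm from the pivot, 42 to 122 mm above the bench. Origin on the pivot axis at 42 mm height; points along its own -x. With anvil 9 kg, 0.31 kg m2 about the pivot (nominal, hidden +-25 %), damping 0.006 N m s/rad, almost no dry friction: it coasts for tens of seconds.
- nose (a point): Foremost point of the round nose, 350 mm from the pivot axis on the arm's middle line, 136 mm above the bench; axes as the arm's (the arm points along -x).
- index: Fixed index post on the bench in front of the arm: steel pin of 16 mm diameter with pointed top, 72 mm high, on a 48 mm disc. Origin on the bench on its axis, 380 to 440 mm from the pivot. The arm is in place when its middle line, prolonged past the nose, meets the pin.
- brush: Loose bench brush, 150 x 45 x 38 mm, light wooden back. Leave alone. Origin under its centre.
- bur_block: Loose wooden block 90 x 130 x 45 mm with upright burs, 82 mm high in all. Leave alone. Origin under its centre.
- jar: Loose amber glass jar, 60 mm diameter, 75 mm high. Leave alone. Origin under its centre.
- anvil (a point): Middle of the polished steel plate fixed on the arm: 140 mm from the pivot axis, 136 mm above the bench. The plate is 140 mm wide and reaches from 20 mm behind the pivot to the nose, a steel drum of 70 mm radius, as high as the plate, about a vertical line 280 mm from the pivot. Plate and nose are not to be touched. A dark line marks the middle.
Things that resemble listed ones, but are neither listed nor needed, are in the scene too. What is shaped like the index but blue or yellow is not meant.

How it is judged:
By the outcome, as a careful person would: the job done as asked, in the order asked, and still so for the second after the job is handed in, with the robot touching nothing.
It also fails if it takes over 69 s, if anything falls off the work surface, if the arm or the gripper's body presses on something with over 40 N, if the wrist force passes 120 N, or if a joint passes its speed limit or range.

ROBOT

A 7-joint arm with a two-finger parallel gripper is mounted at the origin on the work surface. World frame = base frame: x ahead of the robot, y to its left, z up, the work surface at z = 0. Lengths are in m, angles in rad, forces in N, time in s.
With the tool pointing down it reaches from about 0.4 to 0.9 m from the base axis. Payload 5.6 kg.
Tool frame: the origin (TCP) lies at the very end of the fingers, on their centre line; the grasp point (between the pads) lies 19 mm behind it; z points along the fingers, y is the line along which they close (so a half turn about z gives the same grasp; the last joint's range is limited). The gripper opens to 92 mm and grips with 3 to 60 N. Pads are 20 mm wide; open, the fingers measure 128 mm over their backs; the gripper's body (75 mm by 189 mm) begins 69 mm behind the grasp point.
Start: joints at [1.091, 0.468, -0.012, 1.603, 0.006, 1.071, -0.056], TCP at [0.275, -0.589, 0.215] pointing down, gripper open.
Joint ranges: [-2.53, 2.53], [-0.31, 2.02], [-1.57, 1.55], [0.28, 2.44], [-1.29, 4.43], [0.15, 1.84], [-2.92, 2.92]. Speed limits (rad/s): [2.57, 2.57, 3.14, 3.14, 3.14, 3.14, 3.14].

INTERFACE

Orientations are given as a rotation vector (axis times angle).
In Python, from station import robot gives the robot as it stands.
- The arm moves only by the tool arm_command, never from a script. Its argument "plan" is a list of rows, each a list of 3 entries, a list of its own where there are three numbers: the shift along the world's x, y, z each as a share of 0.2 m, from -1 to 1, then the turn, a rotation vector about the world's x, y, z each as a share of 30 degrees, from -1 to 1, then the opening, from 0 (shut) to 1 (fully open). In form: [[[tx, ty, tz], [ax, ay, az], claw], ...]. A call has 1 to 12 rows; each row is the pose to reach, as a shift and turn from the pose commanded when the call began; what a row does not reach only later rows make up. A row lasts 1/12 s, in which the tool goes at most 41.7 mm and 7.16 degrees, less where a joint would pass 70% of its speed; a pose out of reach is approached as far as the arm can. A call with a number of a shift or a turn outside -1 to 1 is refused whole. A call with a gripper value outside its range is refused whole. The fingers move at their own pace and stop on an object; the grip force is fixed at half the most. Time passes only in rows, so rows that repeat a pose let the fingers close. It gives the time, the measured TCP pose, the force, the opening and the grip force at its end, in the units of the state.
- robot.get_state(): the state, without advancing time (a new reading comes with each control period).
- robot.get_image(name): name is "scene" or "top" or "wrist"; returns (picture, depth): 400x640x3 uint8, blue, green, red; 400x640 float32, m along the optical axis (not along the pixel's ray), 0 where there is no reading.
- robot.camera_info(name): a dict with "mtx" (3x3 intrinsics, pixels), "position" and "attitude" of the camera in the world. Camera axes: x right, y down, z forward; pixel columns grow to the right and rows downward; lengths in m; the calibration is good to about 2 mm. A picture is of the moment at which its call begins: read the wrist's pose just before it. camera_info takes no time and is no camera call; for the wrist camera it gives the pose at the moment of the call.
- robot.job_done(): hands the job in; it is judged then, once.
The state is a dict: "t": time; "qpos": joint angles; "joint_velocities": joint speeds; "tau": joint torques, N m; "position": TCP position; "eef_rot": TCP orientation; "ft_force": force on the tool from outside, world axes, zero at the start; "torque": the same for the moment, N m; "opening": opening from 0.0 (shut) to 1.0 (fully open); "finger_force": force on a finger pad.
Only numpy, scipy, OpenCV 4.12 (cv2) and the standard library are available. Lean on these libraries where they do the work, as an engineer would, in place of code of your own. Each camera call takes 0.05 s, during which the arm holds its last target. There are 200 camera calls.

## Working session

There is one attempt and no reset: what is moved stays moved. The work goes in short steps, Python scripts to look and compute and a tool call to move; the robot and the scene stay as the last step left them, time stands still between calls to the robot, and variables do not carry over. Pictures are saved under pics/ and viewed, at most 10 in all, crops included, and the job is handed in when it is done.

Besides the shell and the picture viewer there is one more tool, called after "Request:" as name(argument=value, ...) on one line, values as JSON. arm_command: Moves the arm, as the interface text tells. Shift numbers are shares of 0.2 m and turn numbers shares of 30 degrees, none past 1 either way. Its arguments: {"type":"object","properties":{"plan":{"type":"array","items":{"type":"array"}}},"required":["plan"]}

```bash
mkdir -p pics; python3 - <<'E'
from station import robot
import cv2,numpy as np
s=robot.get_state();print(s['t'],s['position'],s['eef_rot'],s['ft_force'])
for n in("scene","top"):
    c=robot.camera_info(n);print(n,c)
    im,d=robot.get_image(n);cv2.imwrite(f'pics/{n}0.png',im);np.save(f'pics/{n}0.npy',d)
E
```

```text
0.0 [ 0.27466026 -0.58847447  0.21365997] [-3.06533894e+00 -6.80191434e-01  8.20037787e-04] [-0.25460835 -0.10475151 -0.1558211 ]
scene {'mtx': array([[508.86399809,   0.        , 317.40643926],
       [  0.        , 508.86399809, 195.19398243],
       [  0.        ,   0.        ,   1.        ]]), 'position': array([1.2895823 , 0.87857784, 1.44651718]), 'attitude': array([-0.89804208, -2.57950928,  0.99120302])}
top {'mtx': array([[410.66355766,   0.        , 314.94041055],
       [  0.        , 410.66355766, 201.33992669],
       [  0.        ,   0.        ,   1.        ]]), 'position': array([ 0.30384651, -0.04261168,  1.21546451]), 'attitude': array([-2.11331511,  2.08660586, -0.23726342])}
```

View pics/top0.png

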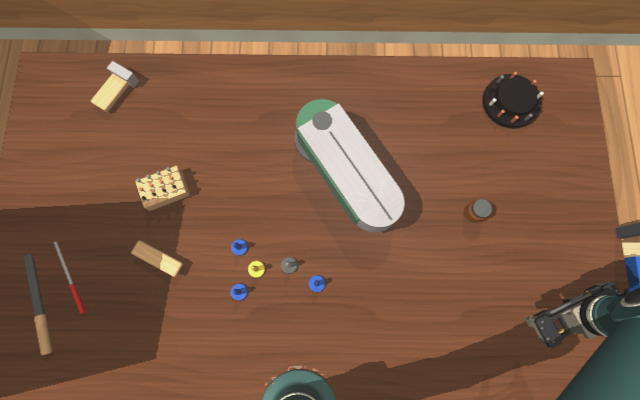

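View pics/scene0.png

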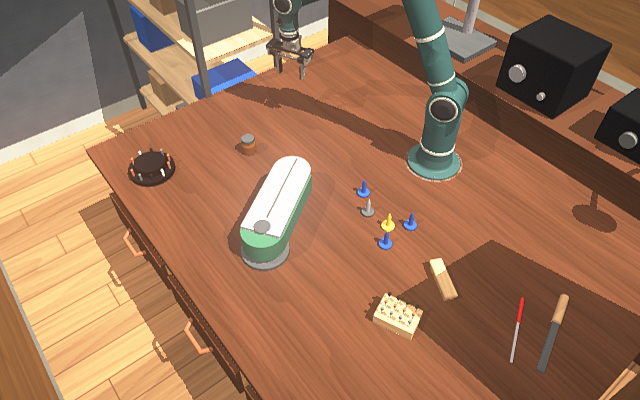

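The top view has x up and y to the left. The plate runs from the pivot cap near (322,120) to the nose near (385,228). The steel index is at (289,265), with blue and yellow decoys around it. The brush (157,258) and bur block (162,187) are well left, and the jar (480,209) is on the right. The nose must swing left (+y), so I push on the arm's right (-y) side.

```bash
cat > h.py <<'E'
from station import robot
import cv2,numpy as np
from scipy.spatial.transform import Rotation as R
def ray(n,uv,z):
    c=robot.camera_info(n);uv=np.atleast_2d(uv).astype(float)
    d=np.c_[uv,np.ones(len(uv))]@np.linalg.inv(c['mtx']).T@R.from_rotvec(c['attitude']).as_matrix().T
    p=c['position'];return p+d*((z-p[2])/d[:,2])[:,None]
def cloud(n,depth):
    v,u=np.mgrid[:400,:640];c=robot.camera_info(n)
    q=np.stack([u,v,np.ones_like(u)],-1)@np.linalg.inv(c['mtx']).T*depth[...,None]
    return q@R.from_rotvec(c['attitude']).as_matrix().T+c['position']
def plate(im,P):
    m=((P[...,2]>.126)&(P[...,2]<.146)&(P[...,0]>.3)&(P[...,0]<.95)&(abs(P[...,1]+.1)<.42)).astype(np.uint8)
    hsv=cv2.cvtColor(im,cv2.COLOR_BGR2HSV);m&=((hsv[...,1]<60)&(hsv[...,2]>120)).astype(np.uint8)
    k,l,s,_=cv2.connectedComponentsWithStats(cv2.morphologyEx(m,cv2.MORPH_CLOSE,np.ones((7,7))))
    return (l==1+s[1:,4].argmax()).astype(np.uint8)
E
python3 - <<'E'
from h import *
im=cv2.imread('pics/top0.png');d=np.load('pics/top0.npy');P=cloud('top',d)
m=plate(im,P);v,u=np.nonzero(m);W=ray('top',np.c_[u,v],.136)
print('plate z',np.median(P[m>0][:,2]),len(W))
r=cv2.minAreaRect((W[:,:2]*1000).astype(np.float32));print(r,cv2.boxPoints(r))
a=cv2.fitLine(W[:,:2].astype(np.float32),cv2.DIST_L2,0,.01,.01).ravel();print('axis',a)
# cap, line pixels
g=cv2.cvtColor(im,cv2.COLOR_BGR2GRAY)
lab=((g<110)&(cv2.erode(cv2.morphologyEx(m,cv2.MORPH_CLOSE,np.ones((25,25))),np.ones((9,9)))>0)).astype(np.uint8)
k,l,s,c=cv2.connectedComponentsWithStats(lab)
for i in range(1,k):
    if s[i,4]>30:
        vv,uu=np.nonzero(l==i);w=ray('top',np.c_[uu,vv],.136);print('dark',s[i],w.mean(0),cv2.fitLine(w[:,:2].astype(np.float32),2,0,.01,.01).ravel())
# index
h=cv2.cvtColor(im,cv2.COLOR_BGR2HSV)
for (u0,v0) in [(289,265)]:
    sub=((h[v0-16:v0+17,u0-16:u0+17,1]<70)&(d[v0-16:v0+17,u0-16:u0+17]>0)).astype(np.uint8)
    k,l,s,_=cv2.connectedComponentsWithStats(sub);b=1+s[1:,4].argmax()
    vv,uu=np.nonzero(l==b);vv+=v0-16;uu+=u0-16;w=ray('top',np.c_[uu,vv],.0)
    print('idx disc',s[b],(w.min(0)+w.max(0))/2,np.ptp(w,axis=0),'ztop',P[vv,uu,2].max(),P[vv,uu][P[vv,uu,2].argmax()])
# pillar disc: grey low
pm=(h[...,1]<70)&(P[...,2]<.05)&(P[...,2]>.003)&(abs(P[...,0]-.65)<.2)&(abs(P[...,1]+.05)<.15)
print(pm.sum())
for n,(u,v) in dict(jar=(482,209),brush=(157,258),bur=(162,187)).items():print(n,P[v,u])
z=np.hstack([cv2.resize(im[80:300,220:420],None,fx=2.6,fy=2.6,interpolation=2)]);cv2.imwrite('pics/crop.png',z)
# moving?
im2,d2=robot.get_image('top');m2=plate(im2,cloud('top',d2));print('changed',(m2!=m).sum())
# green arm
gm=(h[...,0]>40)&(h[...,0]<85)&(h[...,1]>80)&(abs(P[...,0]-.6)<.3);gm[300:]=0
q=P[gm];print('green z range',np.percentile(q[:,2],[2,50,98]))
E
```

```text
plate z 0.13617504206923958 6331
((654.1513671875, -140.867919921875), (378.163818359375, 141.94827270507812), 33.64986801147461) [[ 457.4242   -186.55963 ]
 [ 536.0801   -304.72296 ]
 [ 850.87854   -95.17621 ]
 [ 772.22266    22.987122]]
axis [ 0.8326569   0.55378914  0.65281415 -0.14166734]
idx disc [  8   8  16  16 210] [3.93956533e-01 3.72334941e-02 1.11022302e-16] [4.38298962e-02 4.44698046e-02 2.22044605e-16] ztop 0.07313061089642936 [0.39251726 0.03668364 0.07313061]
130
jar [ 0.55065542 -0.51106616  0.07824379]
brush [0.4046549  0.41036903 0.03806776]
bur [0.61239729 0.4137427  0.04485665]
changed 18
green z range [0.11770841 0.12192221 0.12654885]
```

View pics/crop.png

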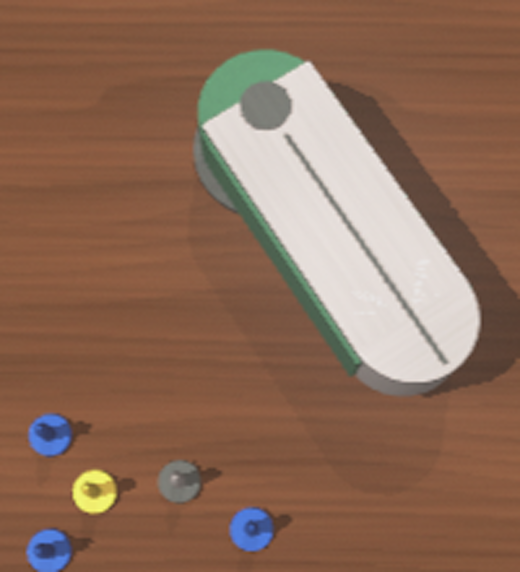

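The crop shows the steel post at crop (180,482), which is pixel (289,265), and the dark line running from the cap to the nose.

Measurements:
- **Arm:** angle is +33.6° and it is at rest.
- **Pivot:** about (0.791,-0.050).
- **Index:** (0.394,0.037), 0.407 m from the pivot. The pin top is at 73 mm, which matches the description.
- **Target:** about -12.3°.

I'll push on the -y side, then brake from the +y side.

Request:
arm_command(plan=[[[1,0.8,0],[0,0,1],0],[[1,0.8,0],[0,0,1],0],[[1,0.8,0],[0,0,1],0],[[1,0.8,0],[0,0,1],0],[[1,0.8,0],[0,0,1],0],[[1,0.8,0],[0,0,1],0],[[1,0.8,0],[0,0,1],0],[[1,0.8,0],[0,0,1],0],[[1,0.8,0],[0,0,1],0]])

```text
t: 0.9
position: [0.4743, -0.4293, 0.2142]
eef_rot: [-2.786, -1.451, 0.002]
ft_force: [0.9, -1.1, 0.8]
opening: 0.367
finger_force: 0.0
```

Request:
arm_command(plan=[[[0.96,0.76,-0.15],[0,0,1],0],[[0.96,0.76,-0.15],[0,0,1],0],[[0.96,0.76,-0.15],[0,0,1],0],[[0.96,0.76,-0.15],[0,0,1],0],[[0.96,0.76,-0.15],[0,0,1],0],[[0.96,0.76,-0.15],[0,0,1],0],[[0.96,0.76,-0.15],[0,0,1],0],[[0.96,0.76,-0.15],[0,0,1],0],[[0.96,0.76,-0.15],[0,0,1],0]])

```text
t: 1.65
position: [0.6653, -0.2801, 0.184]
eef_rot: [-2.319, -2.119, 0.004]
ft_force: [-0.7, -1.0, -0.2]
opening: 0.005
finger_force: 0.0
```

```bash
cat >> h.py <<'E'
PIV=np.array([.7915,-.0495]);IDX=np.array([.394,.037])
def theta():
    "arm angle (deg) from plate long edges, at rest or moving; also rect centre distance"
    t=robot.get_state()['t'];im,d=robot.get_image('top');m=plate(im,cloud('top',d))
    v,u=np.nonzero(m);W=ray('top',np.c_[u,v],.136)[:,:2]
    r=cv2.minAreaRect((W*1000).astype(np.float32));b=cv2.boxPoints(r)/1000
    e=b[1]-b[0] if np.linalg.norm(b[1]-b[0])>np.linalg.norm(b[2]-b[1]) else b[2]-b[1]
    e*=np.sign(e[0]);th=np.degrees(np.arctan2(e[1],e[0]));c=W.mean(0)
    q=PIV-c;return t,th,np.degrees(np.arctan2(q[1],q[0])),np.hypot(*q),np.sort(r[1]),im
def show(st=True):
    s=robot.get_state()
    print('t %.2f'%s['t'],'pos',s['position'].round(4),'rot',s['eef_rot'].round(3),'f',s['ft_force'].round(2),'open',s['opening'])
E
python3 - <<'E'
from h import *
show();r=theta();print(r[:5])
print('cap',ray('top',(321.9,120.4),.136))
cv2.imwrite('pics/a1.png',r[5])
E
```

```text
t 1.65 pos [ 0.6653 -0.2801  0.184 ] rot [-2.319 -2.119  0.004] f [-0.75 -0.95 -0.18] open 0.005226700127473576
(1.65, np.float32(33.531704), np.float64(33.60233756214665), np.float64(0.166672774878297), array([141.15834045, 378.17053223]))
cap [[ 0.78865811 -0.05507693  0.136     ]]
```

View pics/a1.png

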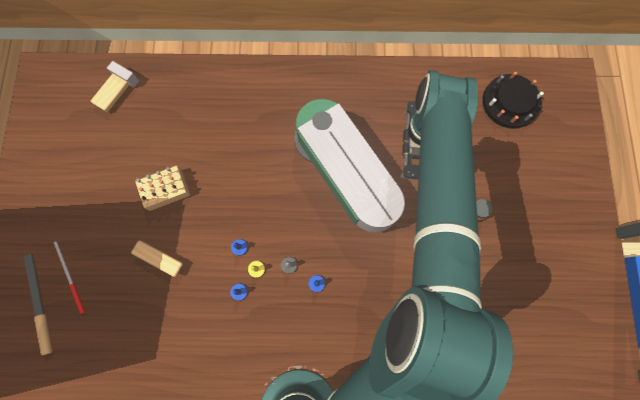

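The arm is unmoved at 33.5°. The hand is at the right flank near (410,165) with the fingers shut and parallel to the side, about 30 mm clear. Next I go down and creep in.

Request:
arm_command(plan=[[[0,0,-0.15],[0,0,0],0],[[0,0,-0.3],[0,0,0],0],[[0,0,-0.45],[0,0,0],0],[[0,0,-0.57],[0,0,0],0],[[-0.015,0.02,-0.57],[0,0,0],0],[[-0.03,0.045,-0.57],[0,0,0],0],[[-0.045,0.07,-0.57],[0,0,0],0],[[-0.05,0.08,-0.57],[0,0,0],0],[[-0.055,0.085,-0.57],[0,0,0],0],[[-0.058,0.09,-0.57],[0,0,0],0]])

```text
t: 2.53
position: [0.6561, -0.2592, 0.0726]
eef_rot: [2.314, 2.121, 0.002]
ft_force: [-0.3, -0.6, 0.1]
opening: 0.006
finger_force: 0.0
```

Request:
arm_command(plan=[[[-0.003,0.005,0],[0,0,0],0],[[-0.006,0.01,0],[0,0,0],0],[[-0.009,0.015,0],[0,0,0],0],[[-0.012,0.02,0],[0,0,0],0],[[-0.015,0.025,0],[0,0,0],0],[[-0.018,0.03,0],[0,0,0],0]])

```text
t: 3.03
position: [0.6516, -0.253, 0.0705]
eef_rot: [-2.316, -2.123, 0.0]
ft_force: [0.3, -0.7, -0.5]
opening: 0.002
finger_force: 0.0
```

Request:
arm_command(plan=[[[-0.003,0.005,0],[0,0,0],0],[[-0.007,0.01,0],[0,0,0],0],[[-0.01,0.015,0],[0,0,0],0],[[-0.014,0.021,0],[0,0,0],0],[[-0.018,0.028,0],[0,0,0],0],[[-0.023,0.035,0],[0,0,0],0],[[-0.029,0.043,0],[0,0,0],0],[[-0.034,0.052,0],[0,0,0],0],[[-0.04,0.062,0],[0,0,0],0],[[-0.046,0.072,0],[0,0,0],0],[[-0.052,0.082,0],[0,0,0],0],[[-0.058,0.092,0],[0,0,0],0]])

```text
t: 4.03
position: [0.64, -0.2344, 0.0706]
eef_rot: [2.316, 2.123, -0.0]
ft_force: [-0.0, -0.1, -0.0]
opening: 0.004
finger_force: 0.3
```

```bash
python3 - <<'E'
from h import *
show()
for i in range(2):
    r=theta();print(r[0],r[1:5])
E
```

```text
t 4.03 pos [ 0.64   -0.2344  0.0706] rot [ 2.316  2.123 -0.   ] f [-0.02 -0.14 -0.03] open 0.004089106486122126
4.0333 (np.float32(27.209253), np.float64(26.76167049243181), np.float64(0.1635368700075188), array([141.15896606, 377.53857422]))
4.0833 (np.float32(26.845125), np.float64(26.44105191111952), np.float64(0.16387283119186796), array([141.1022644 , 377.58883667]))
```

The arm is coasting at about 7°/s, from 27° towards the target. I lift and cross over to the leading side.

Request:
arm_command(plan=[[[0,-0.02,0.2],[0,0,0],0],[[0,-0.02,0.4],[0,0,0],0],[[0,-0.02,0.58],[0,0,0],0],[[-0.08,0.16,0.6],[0,0,0],0],[[-0.16,0.34,0.6],[0,0,0],0],[[-0.24,0.52,0.6],[0,0,0],0],[[-0.32,0.7,0.6],[0,0,0],0],[[-0.4,0.88,0.6],[0,0,0],0],[[-0.4,1,0.6],[0,0,0],0]])

```text
t: 4.88
position: [0.5572, -0.0309, 0.191]
eef_rot: [-2.311, -2.126, 0.001]
ft_force: [0.6, -0.0, -0.1]
opening: 0.007
finger_force: 0.0
```

Request:
arm_command(plan=[[[0,0.2,0],[0,0,0],0],[[0,0.38,0],[0,0,0],0],[[0,0.42,0],[0,0,0],0],[[0,0.42,0],[0,0,0],0]])

```text
t: 5.22
position: [0.5599, 0.0534, 0.191]
eef_rot: [-2.309, -2.13, -0.002]
ft_force: [-0.1, 0.0, -0.2]
opening: 0.003
finger_force: 0.0
```

```bash
cat >> h.py <<'E'
def theta2(n='scene',name=None):
    "angle from the plate seen in the scene camera"
    t=robot.get_state()['t'];im,d=robot.get_image(n);P=cloud(n,d);m=plate(im,P)
    if name:cv2.imwrite(name,im)
    v,u=np.nonzero(m);W=ray(n,np.c_[u,v],.136)[:,:2];r=cv2.minAreaRect((W*1000).astype(np.float32));b=cv2.boxPoints(r)/1000
    e=b[1]-b[0] if np.linalg.norm(b[1]-b[0])>np.linalg.norm(b[2]-b[1]) else b[2]-b[1]
    e*=np.sign(e[0]);return t,np.degrees(np.arctan2(e[1],e[0])),np.sort(r[1]),np.median(P[m>0][:,2])
E
python3 - <<'E'
from h import *
show()
r=theta2(name='pics/s1.png');print(r)
r=theta();print(r[:5]);cv2.imwrite('pics/a2.png',r[5])
E
```

```text
t 5.22 pos [0.5599 0.0534 0.191 ] rot [-2.309e+00 -2.130e+00 -2.000e-03] f [-0.07  0.01 -0.17] open 0.0032293024107496204
(5.2167, np.float32(19.727962), array([147.56848145, 376.89199829]), np.float64(0.13665475873001365))
(5.2667, np.float32(19.83309), np.float64(20.302181119199506), np.float64(0.16686485330495476), array([140.45341492, 379.25341797]))
```

View pics/s1.png

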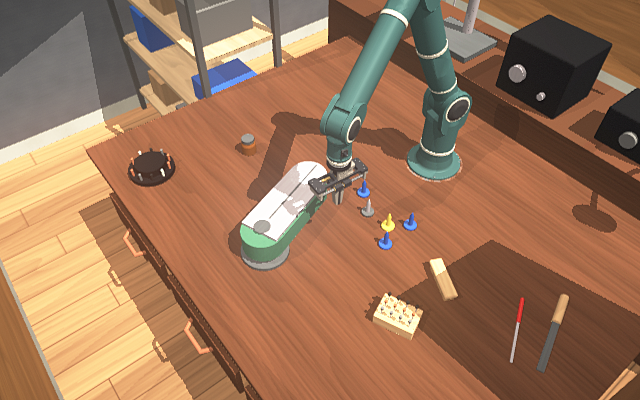

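The scene view shows the arm near 20°, with the shut fingers at about (340,190) beside the index and clear ahead of the nose side. Arm speed is about 6°/s. I lower the hand on the leading side with roughly a 100 mm gap, and wait.

Request:
arm_command(plan=[[[0,0,-0.15],[0,0,-0.1],0],[[0,0,-0.32],[0,0,-0.2],0],[[0,0,-0.5],[0,0,-0.25],0],[[0,0,-0.6],[0,0,-0.25],0],[[0,0,-0.6],[0,0,-0.25],0],[[0,0,-0.6],[0,0,-0.25],0],[[0,0,-0.6],[0,0,-0.25],0],[[0,0,-0.6],[0,0,-0.25],0],[[0,0,-0.6],[0,0,-0.25],0],[[0,0,-0.6],[0,0,-0.25],0],[[0,0,-0.6],[0,0,-0.25],0],[[0,0,-0.6],[0,0,-0.25],0]])

```text
t: 6.32
position: [0.5604, 0.0494, 0.0711]
eef_rot: [2.449, 1.967, 0.001]
ft_force: [-0.9, 0.6, 0.2]
opening: 0.008
finger_force: 0.0
```

Request:
arm_command(plan=[[[0,0,0],[0,0,0],0],[[0,0,0],[0,0,0],0],[[0,0,0],[0,0,0],0],[[0,0,0],[0,0,0],0],[[0,0,0],[0,0,0],0],[[0,0,0],[0,0,0],0],[[0,0,0],[0,0,0],0],[[0,0,0],[0,0,0],0],[[0,0,0],[0,0,0],0],[[0,0,0],[0,0,0],0],[[0,0,0],[0,0,0],0],[[0,0,0],[0,0,0],0]])

```text
t: 7.32
position: [0.5602, 0.0494, 0.0706]
eef_rot: [2.45, 1.967, 0.0]
ft_force: [0.6, 0.8, 1.1]
opening: 0.004
finger_force: 0.0
```

```bash
python3 - <<'E'
from h import *
show()
r=theta();print(r[:5])
h=robot.get_state()['position'][:2]-PIV
for th in (0,-2,-4,-6):
    a=np.radians(th);print(th,h@[-np.sin(a),np.cos(a)]-.075,'r',-h@[np.cos(a),np.sin(a)])
E
```

```text
t 7.32 pos [0.5602 0.0494 0.0706] rot [2.45  1.967 0.   ] f [0.63 0.85 1.13] open 0.004190240506255414
(7.3167, np.float32(6.9796963), np.float64(10.21654424948775), np.float64(0.1543226094200977), array([144.7832489 , 378.84796143]))
0 0.023924172398118518 r 0.2313451750942629
-2 0.015790080289793534 r 0.2346566496927387
-4 0.0075453744537751916 r 0.23768223130964977
-6 -0.000799900205874865 r 0.24041823373985113
```

Request:
arm_command(plan=[[[0,0,0],[0,0,0],0],[[0,0,0],[0,0,0],0],[[0,0,0],[0,0,0],0],[[0,0,0],[0,0,0],0],[[0,0,0],[0,0,0],0],[[0,0,0],[0,0,0],0],[[0,0,0],[0,0,0],0],[[0,0,0],[0,0,0],0],[[0,0,0],[0,0,0],0],[[0,0,0],[0,0,0],0],[[0,0,0],[0,0,0],0],[[0,0,0],[0,0,0],0]])

```text
t: 8.37
position: [0.5602, 0.0494, 0.0706]
eef_rot: [2.45, 1.967, 0.0]
ft_force: [0.1, 0.2, -0.2]
opening: 0.002
finger_force: 0.0
```

Request:
arm_command(plan=[[[0,0,0],[0,0,0],0],[[0,0,0],[0,0,0],0],[[0.002,0.004,0],[0,0,0],0],[[0.005,0.01,0],[0,0,0],0],[[0.009,0.017,0],[0,0,0],0],[[0.013,0.024,0],[0,0,0],0],[[0.017,0.031,0],[0,0,0],0],[[0.021,0.038,0],[0,0,0],0],[[0.025,0.045,0],[0,0,0],0],[[0.029,0.052,0],[0,0,0],0],[[0.033,0.059,0],[0,0,0],0],[[0.037,0.066,0],[0,0,0],0]])

```text
t: 9.37
position: [0.5676, 0.0628, 0.0706]
eef_rot: [2.45, 1.967, -0.0]
ft_force: [0.7, -0.0, -0.3]
opening: 0.006
finger_force: 0.0
```

Request:
arm_command(plan=[[[0.0055,0.007,0],[0,0,0],0],[[0.011,0.014,0],[0,0,0],0],[[0.0165,0.021,0],[0,0,0],0],[[0.022,0.028,0],[0,0,0],0],[[0.0275,0.035,0],[0,0,0],0],[[0.033,0.0415,0],[0,0,0],0],[[0.038,0.0475,0],[0,0,0],0],[[0.043,0.0535,0],[0,0,0],0],[[0.047,0.059,0],[0,0,0],0],[[0.051,0.064,0],[0,0,0],0],[[0.055,0.069,0],[0,0,0],0],[[0.0585,0.0735,0],[0,0,0],0]])

```text
t: 10.37
position: [0.5793, 0.0774, 0.0706]
eef_rot: [2.45, 1.967, -0.0]
ft_force: [0.3, 0.6, -0.4]
opening: 0.005
finger_force: 0.0
```

Request:
arm_command(plan=[[[0.003,0.004,0],[0,0,0],0],[[0.006,0.0075,0],[0,0,0],0],[[0.009,0.011,0],[0,0,0],0],[[0.0115,0.014,0],[0,0,0],0],[[0.0135,0.017,0],[0,0,0],0],[[0.0155,0.0195,0],[0,0,0],0],[[0.0175,0.0215,0],[0,0,0],0],[[0.019,0.0235,0],[0,0,0],0],[[0.02,0.025,0],[0,0,0],0],[[0.021,0.026,0],[0,0,0],0],[[0.0215,0.0265,0],[0,0,0],0],[[0.0215,0.027,0],[0,0,0],0]])

```text
t: 11.37
position: [0.5836, 0.0826, 0.0706]
eef_rot: [2.45, 1.967, -0.0]
ft_force: [-0.1, 0.2, -0.2]
opening: 0.002
finger_force: 0.0
```

```bash
python3 - <<'E'
from h import *
show()
for i in range(3):
    r=theta();print(r[:5],theta2()) 
cv2.imwrite('pics/a3.png',r[5])
E
```

```text
t 11.37 pos [0.5836 0.0826 0.0706] rot [ 2.45   1.967 -0.   ] f [-0.08  0.2  -0.24] open 0.0019118427194359524
(11.3667, np.float32(-12.92988), np.float64(-6.634541390731451), np.float64(0.11318075735097709), array([139.82548523, 323.76589966])) (11.4167, np.float32(-13.394066), array([148.6108551 , 293.91519165]), np.float64(0.13675003751855153))
(11.4667, np.float32(-12.929879), np.float64(-6.664507222314243), np.float64(0.11306766592625886), array([141.05439758, 323.76589966])) (11.5167, np.float32(-13.526398), array([148.60667419, 289.36795044]), np.float64(0.13690467855579502))
(11.5667, np.float32(-13.584019), np.float64(-6.649198877070318), np.float64(0.11299086079615031), array([141.48329163, 322.95495605])) (11.6167, np.float32(-13.213118), array([147.75663757, 294.0350647 ]), np.float64(0.13682639110566908))
```

View pics/a3.png

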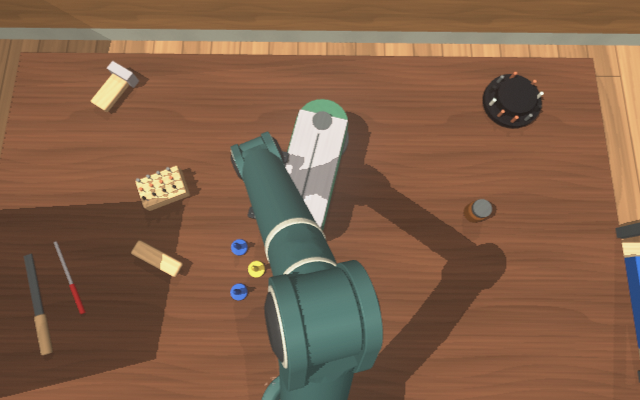

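The top view shows the arm around -13°. The forearm covers the nose, but the plate edges and line at (320,140)-(308,190) are visible. The arm looks at rest against the hand, so I back off sideways, lift, and check for drift.

Request:
arm_command(plan=[[[0.002,0.01,0],[0,0,0],0],[[0.01,0.04,0],[0,0,0],0],[[0.02,0.1,0],[0,0,0],0],[[0.03,0.18,0],[0,0,0],0],[[0.03,0.2,0.2],[0,0,0],0],[[0.03,0.2,0.4],[0,0,0],0],[[0.03,0.2,0.6],[0,0,0],0],[[0.03,0.2,0.8],[0,0,0],0],[[0.03,0.4,0.8],[0,0,0],0],[[0.03,0.6,0.8],[0,0,0],0],[[0.03,0.75,0.8],[0,0,0],0],[[0.03,0.75,0.8],[0,0,0],0]])

```text
t: 12.67
position: [0.5871, 0.2428, 0.2314]
eef_rot: [-2.435, -1.977, -0.006]
ft_force: [-1.4, 1.2, -0.3]
opening: 0.006
finger_force: 0.0
```

```bash
cat >> h.py <<'E'
def line(name=None):
    "middle line at 136 mm from the dark groove in the top view: angle and miss at the index"
    t=robot.get_state()['t'];im,d=robot.get_image('top');m=plate(im,cloud('top',d))
    if name:cv2.imwrite(name,im)
    v,u=np.nonzero(m);W=ray('top',np.c_[u,v],.136)[:,:2];r=cv2.minAreaRect((W*1000).astype(np.float32));b=cv2.boxPoints(r)/1000
    b=b[b[:,0].argsort()];mid=np.array([b[:2].mean(0),b[2:].mean(0)]);e=mid[1]-mid[0];e/=np.hypot(*e)
    q=PIV-W.mean(0)
    return dict(t=t,edge=np.degrees(np.arctan2(e[1],e[0])),cen=np.degrees(np.arctan2(q[1],q[0])),miss=np.cross(e,IDX-mid[0])*1000,nose=mid[0],n=len(W),size=np.sort(r[1]))
E
python3 - <<'E' 2>/dev/null
from h import *
show()
for i in range(5): print(line('pics/a4.png' if i==4 else None))
print(theta2())
E
```

```text
t 12.67 pos [0.5871 0.2428 0.2314] rot [-2.435 -1.977 -0.006] f [-1.37  1.2  -0.32] open 0.00577276968021962
{'t': 12.6667, 'edge': np.float32(-13.265725), 'cen': np.float64(-11.62651141615384), 'miss': np.float64(-2.522297070693952), 'nose': array([0.44751954, 0.02697376], dtype=float32), 'n': 6353, 'size': array([140.03996277, 378.84283447])}
{'t': 12.7167, 'edge': np.float32(-13.584008), 'cen': np.float64(-11.616573208614788), 'miss': np.float64(-3.7739190471285498), 'nose': array([0.4483673 , 0.02774575], dtype=float32), 'n': 6351, 'size': array([141.3692627 , 378.16647339])}
{'t': 12.7667, 'edge': np.float32(-13.265723), 'cen': np.float64(-11.614574961006054), 'miss': np.float64(-2.529528565405184), 'nose': array([0.44752115, 0.02698082], dtype=float32), 'n': 6350, 'size': array([140.02542114, 378.84283447])}
{'t': 12.8167, 'edge': np.float32(-13.446919), 'cen': np.float64(-11.638349823625871), 'miss': np.float64(-3.6486284221762046), 'nose': array([0.44773585, 0.02790328], dtype=float32), 'n': 6353, 'size': array([140.07551575, 378.83087158])}
{'t': 12.8667, 'edge': np.float32(-13.330938), 'cen': np.float64(-11.609180781244174), 'miss': np.float64(-2.1942641812727532), 'nose': array([0.44742775, 0.02659477], dtype=float32), 'n': 6353, 'size': array([141.48168945, 380.21820068])}
(12.9167, np.float32(-14.052955), array([153.18412781, 374.78515625]), np.float64(0.13665891499893046))
```

View pics/a4.png

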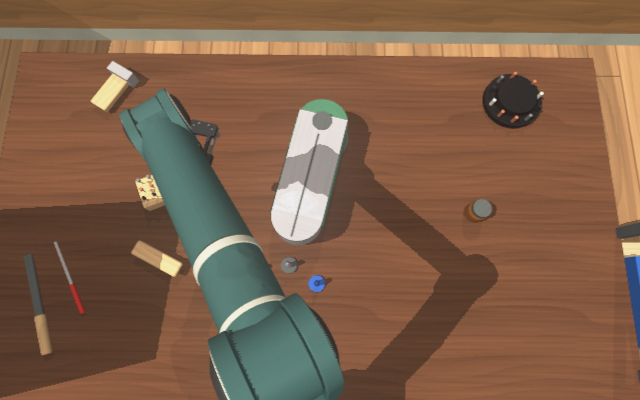

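The nose at (295,235) lines up with the steel post at (289,265), with a miss of about 3 mm. Nothing else has moved. Now I wait and watch for drift.

Request:
arm_command(plan=[[[0,0,0],[0,0,0],0],[[0,0,0],[0,0,0],0],[[0,0,0],[0,0,0],0],[[0,0,0],[0,0,0],0],[[0,0,0],[0,0,0],0],[[0,0,0],[0,0,0],0],[[0,0,0],[0,0,0],0],[[0,0,0],[0,0,0],0],[[0,0,0],[0,0,0],0],[[0,0,0],[0,0,0],0],[[0,0,0],[0,0,0],0],[[0,0,0],[0,0,0],0]])

```text
t: 13.97
position: [0.5895, 0.2327, 0.2306]
eef_rot: [2.45, 1.967, -0.0]
ft_force: [1.0, 0.3, 0.0]
opening: 0.003
finger_force: 0.0
```

Request:
arm_command(plan=[[[0,0,0],[0,0,0],0],[[0,0,0],[0,0,0],0],[[0,0,0],[0,0,0],0],[[0,0,0],[0,0,0],0],[[0,0,0],[0,0,0],0],[[0,0,0],[0,0,0],0],[[0,0,0],[0,0,0],0],[[0,0,0],[0,0,0],0],[[0,0,0],[0,0,0],0],[[0,0,0],[0,0,0],0],[[0,0,0],[0,0,0],0],[[0,0,0],[0,0,0],0]])

```text
t: 14.97
position: [0.5895, 0.2327, 0.2306]
eef_rot: [2.45, 1.967, -0.0]
ft_force: [0.6, 0.3, -0.1]
opening: 0.004
finger_force: 0.0
```

```bash
python3 - <<'E' 2>/dev/null
from h import *
for i in range(4): print(line())
E
```

```text
{'t': 14.9667, 'edge': np.float32(-13.579795), 'cen': np.float64(-11.87848024629338), 'miss': np.float64(-4.1742156510332675), 'nose': array([0.4478277 , 0.02829207], dtype=float32), 'n': 6359, 'size': array([141.29449463, 378.81970215])}
{'t': 15.0167, 'edge': np.float32(-13.579793), 'cen': np.float64(-11.90703342827996), 'miss': np.float64(-4.6816873535816), 'nose': array([0.44858116, 0.02863214], dtype=float32), 'n': 6354, 'size': array([140.27955627, 378.16711426])}
{'t': 15.0667, 'edge': np.float32(-13.294532), 'cen': np.float64(-11.918025699960635), 'miss': np.float64(-3.8042173401687736), 'nose': array([0.4478073 , 0.02819489], dtype=float32), 'n': 6363, 'size': array([141.07978821, 378.84112549])}
{'t': 15.1167, 'edge': np.float32(-13.579795), 'cen': np.float64(-11.904687821719383), 'miss': np.float64(-4.47994060676438), 'nose': array([0.4478995 , 0.02858924], dtype=float32), 'n': 6357, 'size': array([140.68305969, 378.81970215])}
```

There is a slow residual drift of about 0.002 rad/s. I put the hand down as a still wall just ahead on the +y green side to take it out.

Request:
arm_command(plan=[[[-0.01,-0.2,0],[0,0,0],0],[[-0.02,-0.4,0],[0,0,0],0],[[-0.026,-0.54,-0.1],[0,0,0],0],[[-0.026,-0.54,-0.3],[0,0,0],0],[[-0.026,-0.54,-0.5],[0,0,0],0],[[-0.026,-0.54,-0.7],[0,0,0],0],[[-0.026,-0.58,-0.8],[0,0,0],0],[[-0.026,-0.65,-0.8],[0,0,0],0],[[-0.026,-0.69,-0.8],[0,0,0],0],[[-0.026,-0.715,-0.8],[0,0,0],0],[[-0.026,-0.728,-0.8],[0,0,0],0],[[-0.026,-0.734,-0.8],[0,0,0],0]])

```text
t: 16.17
position: [0.5859, 0.0853, 0.0727]
eef_rot: [2.449, 1.964, 0.005]
ft_force: [-0.8, -0.2, 0.2]
opening: 0.004
finger_force: 0.0
```

```bash
cat >> h.py <<'E'
def track(name=None,n=4):
    "drift: visible groove/edges hidden by the forearm, so compare mask centroid of the fixed visible part"
    o=[]
    for i in range(n):
        t=robot.get_state()['t'];im,d=robot.get_image('top');m=plate(im,cloud('top',d))
        v,u=np.nonzero(m);W=ray('top',np.c_[u,v],.136)[:,:2]-PIV
        # right-hand (-y) edge of the plate, rows by radius 0.05..0.2
        e=[]
        a=np.radians(-12);X=-W@[np.cos(a),np.sin(a)];Y=W@[-np.sin(a),np.cos(a)]
        for k in np.arange(.03,.2,.003):
            s=(abs(X-k)<.0015)
            if s.any():e.append((k,Y[s].min()))
        p=np.polyfit(*np.array(e).T,1);o.append((t,-12-np.degrees(np.arctan(p[0]))))
    o=np.array(o);return o[:,0].mean().round(3),o[:,1].mean().round(3),o[:,1].std().round(3)
E
python3 - <<'E' 2>/dev/null
from h import *
show();print(track())
E
```

```text
t 16.17 pos [0.5859 0.0853 0.0727] rot [2.449 1.964 0.005] f [-0.78 -0.2   0.24] open 0.0039810973067970976
(np.float64(16.242), np.float64(-13.802), np.float64(0.075))
```

Request:
arm_command(plan=[[[0,0,0],[0,0,0],0],[[0,0,0],[0,0,0],0],[[0,0,0],[0,0,0],0],[[0,0,0],[0,0,0],0],[[0,0,0],[0,0,0],0],[[0,0,0],[0,0,0],0],[[0,0,0],[0,0,0],0],[[0,0,0],[0,0,0],0],[[0,0,0],[0,0,0],0],[[0,0,0],[0,0,0],0],[[0,0,0],[0,0,0],0],[[0,0,0],[0,0,0],0]])

```text
t: 17.37
position: [0.5844, 0.0859, 0.0706]
eef_rot: [2.45, 1.967, -0.0]
ft_force: [0.0, -0.3, -0.2]
opening: 0.004
finger_force: 0.0
```

Request:
arm_command(plan=[[[0,0,0],[0,0,0],0],[[0,0,0],[0,0,0],0],[[0,0,0],[0,0,0],0],[[0,0,0],[0,0,0],0],[[0,0,0],[0,0,0],0],[[0,0,0],[0,0,0],0],[[0,0,0],[0,0,0],0],[[0,0,0],[0,0,0],0],[[0,0,0],[0,0,0],0],[[0,0,0],[0,0,0],0],[[0,0,0],[0,0,0],0],[[0,0,0],[0,0,0],0]])

```text
t: 18.37
position: [0.5844, 0.0859, 0.0706]
eef_rot: [2.45, 1.967, 0.0]
ft_force: [0.4, -0.2, 0.0]
opening: 0.006
finger_force: 0.0
```

```bash
python3 - <<'E' 2>/dev/null
from h import *
show();print(track())
E
```

```text
t 18.37 pos [0.5844 0.0859 0.0706] rot [2.45  1.967 0.   ] f [ 0.36 -0.2   0.02] open 0.0056569309381549315
(np.float64(18.442), np.float64(-13.939), np.float64(0.07))
```

Request:
arm_command(plan=[[[0,0,0],[0,0,0],0],[[0,0,0],[0,0,0],0],[[0,0,0],[0,0,0],0],[[0,0,0],[0,0,0],0],[[0,0,0],[0,0,0],0],[[0,0,0],[0,0,0],0],[[0,0,0],[0,0,0],0],[[0,0,0],[0,0,0],0],[[0,0,0],[0,0,0],0],[[0,0,0],[0,0,0],0],[[0,0,0],[0,0,0],0],[[0,0,0],[0,0,0],0]])

```text
t: 19.57
position: [0.5844, 0.0859, 0.0706]
eef_rot: [2.45, 1.967, 0.0]
ft_force: [0.6, 0.1, 0.2]
opening: 0.003
finger_force: 0.0
```

```bash
python3 - <<'E' 2>/dev/null
from h import *
show();print(track())
E
```

```text
t 19.57 pos [0.5844 0.0859 0.0706] rot [2.45  1.967 0.   ] f [0.55 0.1  0.16] open 0.003451974545603785
(np.float64(19.642), np.float64(-13.933), np.float64(0.066))
```

The arm has stopped (-13.94° and then -13.93°, 1.2 s apart). I withdraw along the normal, lift, and verify.

Request:
arm_command(plan=[[[0.002,0.01,0],[0,0,0],0],[[0.01,0.04,0],[0,0,0],0],[[0.02,0.1,0],[0,0,0],0],[[0.03,0.18,0],[0,0,0],0],[[0.03,0.2,0.2],[0,0,0],0],[[0.03,0.2,0.4],[0,0,0],0],[[0.03,0.2,0.6],[0,0,0],0],[[0.03,0.2,0.8],[0,0,0],0],[[0.03,0.4,0.8],[0,0,0],0],[[0.03,0.6,0.8],[0,0,0],0],[[0.03,0.75,0.8],[0,0,0],0],[[0.03,0.75,0.8],[0,0,0],0]])

```text
t: 20.77
position: [0.5879, 0.246, 0.2314]
eef_rot: [-2.435, -1.977, -0.006]
ft_force: [-0.4, -0.2, 0.1]
opening: 0.004
finger_force: 0.0
```

Request:
arm_command(plan=[[[0,0,0],[0,0,0],0],[[0,0,0],[0,0,0],0],[[0,0,0],[0,0,0],0],[[0,0,0],[0,0,0],0],[[0,0,0],[0,0,0],0],[[0,0,0],[0,0,0],0]])

```text
t: 21.27
position: [0.5906, 0.2349, 0.2307]
eef_rot: [2.451, 1.965, -0.0]
ft_force: [1.2, -0.3, 0.2]
opening: 0.002
finger_force: 0.0
```

```bash
cat > d.py <<'E'
from h import *
o=[line() for i in range(5)]
print(o[2]['t'],'cen %.3f'%np.mean([a['cen'] for a in o]),'miss %.1f'%np.mean([a['miss'] for a in o]));print(track(n=1))
E
python3 d.py 2>/dev/null
```

```text
21.3667 cen -12.252 miss -7.6
(np.float64(21.517), np.float64(-13.995), np.float64(0.0))
```

Request:
arm_command(plan=[[[0,0,0],[0,0,0],0],[[0,0,0],[0,0,0],0],[[0,0,0],[0,0,0],0],[[0,0,0],[0,0,0],0],[[0,0,0],[0,0,0],0],[[0,0,0],[0,0,0],0],[[0,0,0],[0,0,0],0],[[0,0,0],[0,0,0],0],[[0,0,0],[0,0,0],0],[[0,0,0],[0,0,0],0],[[0,0,0],[0,0,0],0],[[0,0,0],[0,0,0],0]])

```text
t: 22.57
position: [0.5903, 0.2359, 0.2306]
eef_rot: [2.45, 1.967, -0.0]
ft_force: [-0.2, 0.2, 0.3]
opening: 0.001
finger_force: 0.0
```

Request:
arm_command(plan=[[[0,0,0],[0,0,0],0],[[0,0,0],[0,0,0],0],[[0,0,0],[0,0,0],0],[[0,0,0],[0,0,0],0],[[0,0,0],[0,0,0],0],[[0,0,0],[0,0,0],0],[[0,0,0],[0,0,0],0],[[0,0,0],[0,0,0],0],[[0,0,0],[0,0,0],0],[[0,0,0],[0,0,0],0],[[0,0,0],[0,0,0],0],[[0,0,0],[0,0,0],0]])

```text
t: 23.57
position: [0.5903, 0.2359, 0.2306]
eef_rot: [2.45, 1.967, -0.0]
ft_force: [-0.4, -0.8, 0.3]
opening: 0.007
finger_force: 0.0
```

```bash
python3 d.py 2>/dev/null
```

```text
23.6667 cen -12.248 miss -7.5
(np.float64(23.817), np.float64(-14.173), np.float64(0.0))
```

There is no measurable drift (-12.252° to -12.248° over 2.3 s), and the middle line misses the post by about 7.5 mm. I wait out the rest of the five seconds and check once more.

Request:
arm_command(plan=[[[0,0,0],[0,0,0],0],[[0,0,0],[0,0,0],0],[[0,0,0],[0,0,0],0],[[0,0,0],[0,0,0],0],[[0,0,0],[0,0,0],0],[[0,0,0],[0,0,0],0],[[0,0,0],[0,0,0],0],[[0,0,0],[0,0,0],0],[[0,0,0],[0,0,0],0],[[0,0,0],[0,0,0],0],[[0,0,0],[0,0,0],0],[[0,0,0],[0,0,0],0]])

```text
t: 24.87
position: [0.5904, 0.2359, 0.2306]
eef_rot: [2.45, 1.967, 0.0]
ft_force: [0.1, -1.5, 0.3]
opening: 0.005
finger_force: 0.0
```

Request:
arm_command(plan=[[[0,0,0],[0,0,0],0],[[0,0,0],[0,0,0],0],[[0,0,0],[0,0,0],0],[[0,0,0],[0,0,0],0],[[0,0,0],[0,0,0],0],[[0,0,0],[0,0,0],0],[[0,0,0],[0,0,0],0],[[0,0,0],[0,0,0],0],[[0,0,0],[0,0,0],0],[[0,0,0],[0,0,0],0],[[0,0,0],[0,0,0],0],[[0,0,0],[0,0,0],0]])

```text
t: 25.87
position: [0.5904, 0.2359, 0.2306]
eef_rot: [2.45, 1.967, 0.0]
ft_force: [-0.8, 0.0, -0.1]
opening: 0.005
finger_force: 0.0
```

Request:
arm_command(plan=[[[0,0,0],[0,0,0],0],[[0,0,0],[0,0,0],0],[[0,0,0],[0,0,0],0],[[0,0,0],[0,0,0],0],[[0,0,0],[0,0,0],0],[[0,0,0],[0,0,0],0],[[0,0,0],[0,0,0],0],[[0,0,0],[0,0,0],0],[[0,0,0],[0,0,0],0],[[0,0,0],[0,0,0],0],[[0,0,0],[0,0,0],0],[[0,0,0],[0,0,0],0]])

```text
t: 26.87
position: [0.5903, 0.2359, 0.2306]
eef_rot: [2.45, 1.967, -0.0]
ft_force: [0.4, 0.5, -0.0]
opening: 0.005
finger_force: 0.0
```

```bash
python3 d.py 2>/dev/null; python3 -c "
from station import robot;import cv2
cv2.imwrite('pics/end.png',robot.get_image('top')[0])"
```

```text
26.9667 cen -12.255 miss -7.1
(np.float64(27.117), np.float64(-14.014), np.float64(0.0))
```

View pics/end.png

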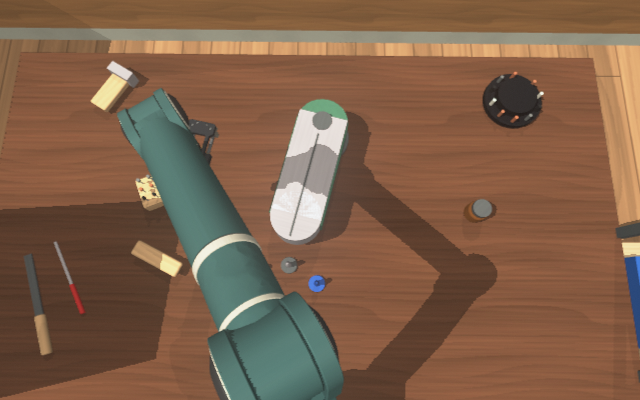

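The nose at (294,237) points at the steel post at (289,265). The arm is still and the hand is lifted clear, so I hand the job in.

```bash
python3 -c "
from station import robot;print(robot.job_done())"
```

```text
the job is handed in; nothing more can be done
None
```

The job is handed in at about 27 s: the nose points at the steel index post with a measured miss of about 7 mm, the arm stood untouched with no measurable drift for over five seconds, and the hand is lifted clear.

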